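# Index the souvenir carousel and load the chapel

### The arm

A 6-joint arm with a two-finger parallel gripper is mounted at the origin on the work surface. World frame = base frame: x ahead of the robot, y to its left, z up, the work surface at z = 0. Lengths are in m, angles in rad, forces in N, time in s.
With the tool pointing down it reaches from about 0.3 to 0.875 m from the base axis. Payload 6.4 kg.
Tool frame: the origin (TCP) lies at the very end of the fingers, on their centre line; the grasp point (between the pads) lies ctrl.grip_point_offset behind it (ctrl.grip_point_offset is the distance from the TCP to the grasp point, in m); z points along the fingers, x is the direction in which the jaws open and shut, and the axes are right-handed (so a half turn about z gives the same grasp; the last joint's range is limited). The gripper opens to 85 mm and grips with 20 to 120 N. Pads are 22 mm wide; open, the fingers measure 114 mm over their backs; the gripper's body (76 mm by 85 mm) begins 54 mm behind the grasp point. The pads swing forward as they close: fully open they stand 13 mm farther back than shut.
Start: joints at [-1.498, 0.181, 1.607, -0, 1.354, -0.206], TCP at [0.158, -0.553, 0.231] pointing down, gripper open.
Joint ranges: [-2.99, 2.99], [-0.89, 2.07], [0.3, 2.58], [-1.14, 4.28], [0, 2.63], [-3.12, 3.12]. Speed limits (rad/s): [2.57, 2.57, 3.01, 3.14, 3.14, 3.14].

### API

Orientations are given as a unit quaternion [w, x, y, z].
In Python, from bench import get_obs, viewer, workorder, ctrl gives the robot as it stands. The module is installed in compiled form; this text tells all that it offers.
- The arm moves only by the tool move_arm, never from a script. Its argument "increments" is a list of rows, each an object of numbers: "tx", "ty", "tz": the shift along the tool's x, y, z in m; "turn": the turn about the tool's z in degrees. A call has 1 to 20 rows; each row is the pose to reach, as a shift and turn from the pose commanded when the call began, along the tool's axes at that moment; what a row does not reach only later rows make up. A row lasts 1/12 s, in which the tool goes at most 41.7 mm and 7.16 degrees, less where a joint would pass 70% of its speed; a pose out of reach is approached as far as the arm can. A call with a gripper value outside its range is refused whole. "gripper" is the opening, from 0 (shut) to 1 (fully open), set as the call begins (left out, the last holds). The fingers move at their own pace and stop on an object; the grip force is fixed at half the most. Time passes only in rows, so rows that repeat a pose let the fingers close. It gives the time, the measured TCP pose, the force and the opening at its end, in the units of the state.
- get_obs(): the state, without advancing time (a new reading comes with each control period).
- viewer.camera(name): name is "side" or "top"; returns (picture, depth): 420x560x3 uint8, red, green, blue; 420x560 float32, m along the optical axis (not along the pixel's ray), 0 where there is no reading.
- viewer.get_calibration(name): a dict with "intrinsics" (3x3 intrinsics, pixels), "k1" (the pictures are not rectified: a ray, as slopes to the right and down, at radius r is drawn at 1 + k1 r^2 times it, then the intrinsics apply), "origin" and "attitude" of the camera in the world. Camera axes: x right, y up, looking along -z (the intrinsics and any distortion apply to the point x, -y, -z); pixel columns grow to the right and rows downward; lengths in m; the calibration is good to about 2 mm. A picture is of the moment at which its call begins. get_calibration takes no time and is no camera call.
- workorder.hand_in(): hands the job in, once; it reports no verdict.
The state is a dict: "time_s": time; "q": joint angles; "dq": joint speeds; "joint_efforts": joint torques, N m; "eef_pos": TCP position; "eef_rot": TCP orientation; "wrist_force": force on the tool from outside, world axes, zero at the start; "torque": the same for the moment, N m; "opening": opening from 0.0 (shut) to 1.0 (fully open).
Only numpy, scipy, OpenCV 4.12 (cv2) and the standard library are available. Lean on these libraries where they do the work, as an engineer would, in place of code of your own. Each camera call takes 0.05 s, during which the arm holds its last target.

### The job

Turn the click-stop carousel until its one empty bay has clicked into place facing the wooden ledge, and let go of it so it rests there. Then slide (do not lift) the loose ceramic chapel off the ledge into that bay, upright and fully home with its face flat against the hub, and leave the other things on the counter where they stand.

Things in the scene. Friction and masses are not known exactly. Their poses are not given: they have to be found in the camera images.
- display: Fixed base of the carousel display; origin on the counter under the vertical axle, z up. A wooden ledge runs out along its +y, 149 to 309 mm from the axle: see point ledge.
- ledge (a point): Middle of the ledge's top, 229 mm from the axle, 62 mm above the counter. The ledge is 66 mm wide and 160 mm long (display y), pointing at the axle, with a wall 6 mm thick and 10 mm high along each side: a channel 54 mm wide, open at both ends.
- carousel (a joint): Turning angle, rad, counter-clockwise positive from above, endless (2 pi = 0). 0: the empty bay faces the ledge. Six spring click stops every 60 degrees (1.047): 0, 1.047, 2.094 ... Pushed past half way (0.53) it springs on into the next stop, otherwise back. Turns with 2 to 4 N on a pin. It starts at any stop but 0.
- hub_top (a point): On the axle, on top of the six-sided wooden hub, 100 mm above the counter (dish and starfish ornament 9 mm higher). Hub flats are 69 mm from the axle. The disc under it: 145 mm radius, top 60 mm above the counter, 2 mm below the ledge. Six bays lie outside the flats; five hold fixed chapels like the loose one, 69.5 to 111.5 mm from the axle.
- empty_bay (a point): On the disc's top, 60 mm above the counter, 90.5 mm from the axle on the middle line of the empty bay: where the centre of the chapel's underside lies when fully home (0.5 mm from the hub's flat). Turns with the carousel; its axes are the display's at joint value 0, so its +y points outwards.
- bay_pin_a (a point): Top centre of the brass pin on the clockwise side (from above) of the empty bay, 100 mm above the counter. Six such pins, 12 mm diameter, 40 mm high over the disc, stand 132 mm from the axle, every 60 degrees, midway between bays (at joint 0: at 0, 60, 120 ... degrees from display +x), each at the outer end of a divider 12 mm high, 4 mm thick.
- bay_pin_b (a point): Top centre of the brass pin on the counter-clockwise side of the empty bay, like bay_pin_a.
- chapel: The loose souvenir: a white glazed chapel, square block 42 x 42 mm and 32 mm high with a round blue dome (15 mm radius) on top, 52 mm high in all, about 130 g. Origin: centre of its underside, z up. It starts standing on the ledge in the channel, its centre 200 to 245 mm from the axle, its sides nearly parallel to the channel.
- jar: Bystander: closed glass jar, 64 mm diameter, 85 mm high; origin under its centre.
- bowl: Bystander: terracotta bowl, 110 mm diameter, 45 mm high; origin under its centre.
- mug: Bystander: blue ceramic mug, 76 mm diameter, 85 mm high; origin under its centre.
There are look-alikes about, which are no part of the job. Of the things like the chapel, leave any that is orange or purple; of the rest the smaller one is meant.

How it is judged:
By the outcome, as a careful person would: the job done as asked, in the order asked, and still so for the second after the job is handed in, with the robot touching nothing.
It also fails if it takes over 72 s, if anything falls off the work surface, if the arm or the gripper's body presses on something with over 40 N, if the wrist force passes 120 N, or if a joint passes its speed limit or range.

## Working session

There is one attempt and no reset: what is moved stays moved. The work goes in short steps, Python scripts to look and compute and a tool call to move; the robot and the scene stay as the last step left them, time stands still between calls to the robot, and variables do not carry over. Pictures are saved under pics/ and viewed, and the job is handed in when it is done.

Besides the shell and the picture viewer there is one more tool, called after ">>>" as a command line: name --argument value ..., lists and objects as JSON in quotes. move_arm: Moves the arm, as the interface text tells. Its arguments: {"type":"object","properties":{"increments":{"type":"array"},"gripper":{"type":"number"}},"required":["increments"]}

```bash
mkdir -p pics
python3 - <<'E'
from bench import get_obs, viewer, ctrl
import cv2, numpy as np
print(get_obs()); print(ctrl.grip_point_offset)
for n in("top","side"):
    p,d=viewer.camera(n); cv2.imwrite(f"pics/{n}0.png",p[:,:,::-1]); np.savez(f"{n}0.npz",p=p,d=d); print(viewer.get_calibration(n))
E
```

```text
{'time_s': 0.0, 'q': array([-1.49827908e+00,  1.81568504e-01,  1.60802284e+00,  1.86033536e-05,
        1.35377181e+00, -2.06294494e-01]), 'dq': array([-1.62931647e-03, -7.50465464e-04, -2.05471825e-05,  4.68807651e-04,
        2.47959332e-03, -1.84110870e-04]), 'joint_efforts': array([-1.62566717e-03, -4.44871080e+01, -3.51340914e+01, -3.34820415e-04,
        9.25212720e-03,  1.05860792e-05]), 'eef_pos': array([ 0.15823243, -0.5522252 ,  0.23036153]), 'eef_rot': array([-6.72383920e-04,  7.98501287e-01, -6.01992451e-01, -5.75891496e-04]), 'wrist_force': array([-0.95671937,  0.61405782,  0.34633206]), 'torque': array([ 0.01092872, -0.04886835, -0.01395257]), 'opening': 1.0022241828162515}
0.0187
{'intrinsics': array([[515.55286223,   0.        , 277.96736684],
       [  0.        , 515.55286223, 209.06432054],
       [  0.        ,   0.        ,   1.        ]]), 'k1': -0.18220777914051453, 'origin': array([ 0.31599647, -0.01880641,  1.67233094]), 'attitude': array([-0.69963872, -0.05966088,  0.04463491,  0.71060113])}
{'intrinsics': array([[437.07076339,   0.        , 278.32309811],
       [  0.        , 437.07076339, 215.49681919],
       [  0.        ,   0.        ,   1.        ]]), 'k1': -0.10736850420577002, 'origin': array([-0.05892002,  0.72946101,  0.7721099 ]), 'attitude': array([-0.30918091, -0.1445902 ,  0.42915696,  0.83625663])}
```

View pics/top0.png

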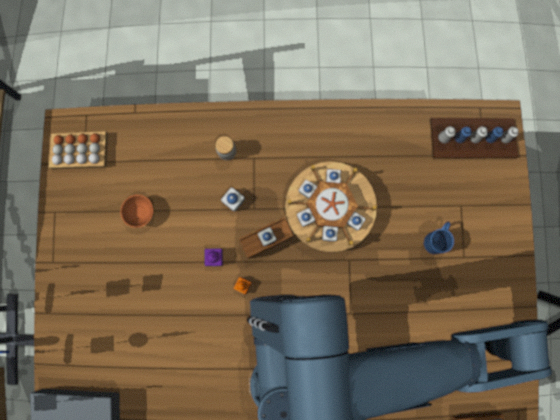

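View pics/side0.png

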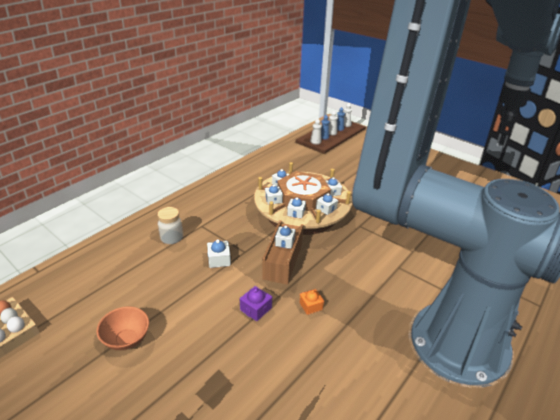

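The top view shows the carousel at about (331,206) and the ledge running lower-left, with the loose chapel on it at (267,237). The empty bay is near (354,192), opposite the ledge, so three clicks are needed. The white look-alike is at (232,199). Next I'll measure precisely.

```bash
cat > h.py <<'E'
import numpy as np, cv2
from bench import get_obs, viewer
from scipy.spatial.transform import Rotation as R
def cal(n):
    c=viewer.get_calibration(n); q=c["attitude"]; return c["intrinsics"],c["k1"],c["origin"],R.from_quat([q[1],q[2],q[3],q[0]]).as_matrix()
def und(n,uv):
    K,k1,o,A=cal(n); uv=np.asarray(uv,float).reshape(-1,2)
    rd=np.c_[(uv[:,0]-K[0,2])/K[0,0],(uv[:,1]-K[1,2])/K[1,1]]
    r=rd.copy()
    for _ in range(20): r=rd/(1+k1*(r**2).sum(1,keepdims=True))
    return r
def rays(n,uv):
    K,k1,o,A=cal(n); r=und(n,uv); return o,(np.c_[r[:,0],-r[:,1],-np.ones(len(r))])@A.T
def at_z(n,uv,z):
    o,d=rays(n,uv); return o+d*((z-o[2])/d[:,2])[:,None]
def cloud(n,d):
    v,u=np.mgrid[0:420,0:560]; o,r=rays(n,np.c_[u.ravel(),v.ravel()])
    P=o+r*d.reshape(-1,1); P[d.ravel()<=0]=np.nan; return P.reshape(420,560,3)
def proj(n,P):
    K,k1,o,A=cal(n); p=(np.asarray(P,float).reshape(-1,3)-o)@A
    r=np.c_[p[:,0]/-p[:,2],-p[:,1]/-p[:,2]]; r=r*(1+k1*(r**2).sum(1,keepdims=True))
    return np.c_[r[:,0]*K[0,0]+K[0,2],r[:,1]*K[1,1]+K[1,2]]
def snap(tag,names=("top","side")):
    out={}
    for n in names:
        p,d=viewer.camera(n); np.savez(f"{n}{tag}.npz",p=p,d=d); out[n]=(p,d)
    return out
E
python3 - <<'E'
from h import *
z=np.load("top0.npz");p,d=z["p"],z["d"]
P=cloud("top",d)
cv2.imwrite("pics/top0z.png",cv2.resize(p[130:310,190:400,::-1],None,fx=3.6,fy=3.3,interpolation=cv2.INTER_CUBIC)[:600])
z2=np.load("side0.npz")
cv2.imwrite("pics/side0z.png",cv2.resize(z2["p"][150:300,220:380,::-1],None,fx=4,fy=4,interpolation=cv2.INTER_CUBIC))
for u,v in [(331,206),(267,237),(232,199),(345,206),(250,245),(213,257),(242,286),(308,188),(225,148),(138,210),(440,240)]: print((u,v),P[v,u].round(4))
# hue of dome / height mask of disc
x,y,zz=P[...,0],P[...,1],P[...,2]
m=(zz>.045)&(zz<.075)
m[:150]=0;m[265:]=0;m[:,:280]=0;m[:,385:]=0
pts=P[m][:,:2]
print(m.sum(), np.median(P[m][:,2]))
(c,r)=cv2.minEnclosingCircle(pts.astype(np.float32)*1000);print(c,r)
E
```

```text
(331, 206) [ 0.5558 -0.1501  0.1068]
(267, 237) [0.4631 0.0474 0.1114]
(232, 199) [0.5903 0.1593 0.0638]
(345, 206) [ 0.5546 -0.1929  0.1099]
(250, 245) [0.4435 0.1032 0.0606]
(213, 257) [0.4074 0.2203 0.0589]
(242, 286) [0.3158 0.1302 0.0495]
(308, 188) [ 0.6135 -0.0808  0.1056]
(225, 148) [0.7522 0.1797 0.0853]
(138, 210) [0.5694 0.4826 0.0031]
(440, 240) [ 0.4526 -0.5157  0.0037]
3816 0.06060239983335025
(546.2080688476562, -133.09605407714844) 170.6455078125
```

View pics/top0z.png

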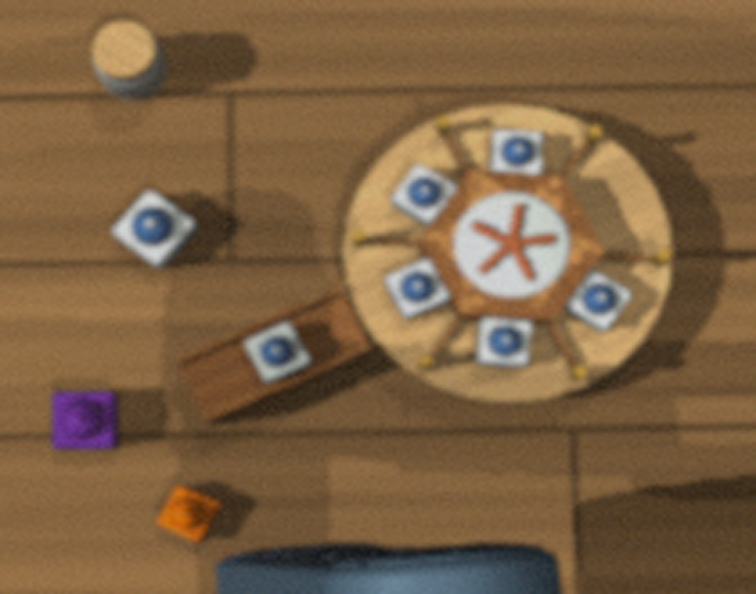

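View pics/side0z.png

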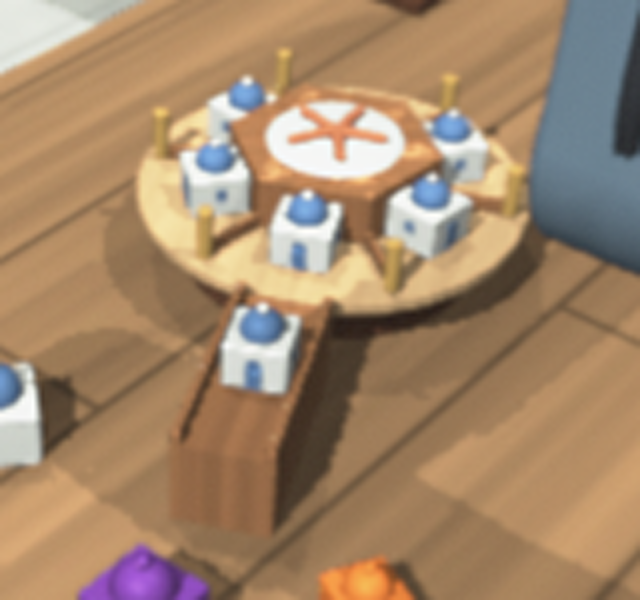

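Run:
```python
from h import *
from scipy.optimize import least_squares
T=np.array([(441,122),(595,130),(661,257),(580,371),(427,360),(361,240)],float);T=np.c_[190+(T[:,0]+.5)/3.6-.5,130+(T[:,1]+.5)/3.3-.5]
S=np.array([(284,53),(450,78),(516,170),(394,242),(205,210),(162,112)],float);S=220+(S[:,0:1]+.5)/4-.5,150+(S[:,1:]+.5)/4-.5
S=np.hstack(S)
def pins(q): 
    a=q[2]+np.arange(6)*np.pi/3; return np.c_[q[0]+.132*np.cos(a),q[1]+.132*np.sin(a),np.full(6,.100)]
from scipy.optimize import linear_sum_assignment as lsa
def res(q,parts):
    out=[]
    for n,M in parts:
        uv=proj(n,pins(q)); D=np.linalg.norm(uv[:,None]-M[None],axis=2); i,j=lsa(D); out.append((uv[i]-M[j]).ravel())
    return np.concatenate(out)
for parts in ([("top",T)],[("side",S)],[("top",T),("side",S)]):
    best=None
    for y0 in np.radians([0,20,40]):
        s=least_squares(res,[.553,-.153,y0],args=(parts,))
        if best is None or s.cost<best.cost: best=s
    print(best.x[:2].round(4),np.degrees(best.x[2])%60,best.cost,np.abs(best.fun).max())
    q=best.x
for n in("top","side"):
    z=np.load(f"{n}0.npz"); P=cloud(n,z["d"]); hsv=cv2.cvtColor(z["p"],cv2.COLOR_RGB2HSV)
    # loose dome blue blob
    m=((hsv[...,0]>100)&(hsv[...,0]<125)&(hsv[...,1]>110)).astype(np.uint8)
    k,l,st,ce=cv2.connectedComponentsWithStats(m)
    for i in range(1,k):
        if 15<st[i,4]<400: print(n,ce[i].round(1),st[i,4],at_z(n,ce[i],.1)[0].round(4),np.nanmedian(P[l==i],0).round(4))
```

```text
[ 0.5627 -0.1528] 25.249684061210814 2.1930848274286614 1.0235052691990347
[ 0.5621 -0.1514] 24.797908788357702 0.17852853022975418 0.3185852697284872
[ 0.5626 -0.1524] 25.05439107893468 2.7107731915699587 1.1503995227749328
top [464.4 132.8] 78 [ 0.7884 -0.5913  0.1   ] [ 0.7936 -0.5973  0.0826]
top [495.  134.1] 105 [ 0.7843 -0.6958  0.1   ] [ 0.7909 -0.7063  0.0817]
top [232.1 198.8] 33 [0.5847 0.1551 0.1   ] [0.5897 0.1597 0.0579]
top [355.1 220.9] 18 [ 0.5091 -0.2237  0.1   ] [ 0.5074 -0.2223  0.1054]
top [329.2 233.8] 18 [ 0.4709 -0.1427  0.1   ] [ 0.4697 -0.1416  0.1036]
side [557.4  64.7] 64 [ 0.254  -2.2622  0.1   ] [ 0.1506 -1.2653  0.3208]
side [537.8  84.5] 118 [ 0.2579 -1.7303  0.1   ] [ 0.2022 -1.2846  0.2181]
side [528.3 108.8] 111 [ 0.2108 -1.3191  0.1   ] [ 0.2054 -1.287   0.1102]
side [340.5 119.7] 59 [ 0.7381 -0.6163  0.1   ] [ 0.7903 -0.7037  0.0554]
side [324.9 127.1] 68 [ 0.7431 -0.5199  0.1   ] [ 0.7905 -0.5942  0.0618]
side [537.2 142.2] 159 [ 0.0972 -0.9802  0.1   ] [ 0.1223 -1.2539 -0.0065]
side [488.5 164.5] 52 [ 0.1853 -0.6645  0.1   ] [ 0.3002 -1.3225 -0.219 ]
side [280.9 173.7] 25 [ 0.6497 -0.1548  0.1   ] [ 0.6491 -0.1543  0.1013]
side [332.2 181.9] 27 [ 0.5082 -0.2203  0.1   ] [ 0.5065 -0.2192  0.1006]
side [546.1 185.3] 41 [-0.0021 -0.6653  0.1   ] [ 0.0231 -1.3102 -0.2069]
side [273.2 189.3] 28 [ 0.6107 -0.0735  0.1   ] [ 0.6097 -0.0713  0.1009]
side [327.2 198.2] 32 [ 0.4699 -0.1392  0.1   ] [ 0.4676 -0.1361  0.1018]
side [296.3 202.6] 36 [ 0.5205 -0.0647  0.1   ] [ 0.5197 -0.064   0.1005]
side [285.  231.3] 46 [0.4639 0.0536 0.1   ] [0.4609 0.0576 0.103 ]
side [217.8 246.6] 77 [0.5461 0.2048 0.1   ] [0.5872 0.169  0.0533]
```

```bash
cat >> h.py <<'E'
C=np.array([.5623,-.152]); YAW=25.0
def tool():
    o=get_obs(); q=o["eef_rot"]; return o,R.from_quat([q[1],q[2],q[3],q[0]]).as_matrix()
def rel(target,yaw=None):
    o,M=tool(); d=M.T@(np.asarray(target)-o["eef_pos"]); y=np.degrees(np.arctan2(M[1,0],M[0,0]))
    t=None if yaw is None else -((yaw-y+180)%360-180)
    return d.round(4),t
def pinp(az,z=.076,r=.132): a=np.radians(az); return np.r_[C+r*np.array([np.cos(a),np.sin(a)]),z]
E
python3 -c "
from h import *
print(rel(pinp(265,.16),-5))"
```

```text
(array([-0.1503, -0.4514,  0.0708]), np.float64(-69.02644110203335))
```

>>> move_arm --increments '[{"tx": -0.15,"ty": -0.451,"tz": 0.0,"turn": -69},{"tx": -0.15,"ty": -0.451,"tz": 0.0,"turn": -69},{"tx": -0.15,"ty": -0.451,"tz": 0.0,"turn": -69},{"tx": -0.15,"ty": -0.451,"tz": 0.0,"turn": -69},{"tx": -0.15,"ty": -0.451,"tz": 0.0,"turn": -69},{"tx": -0.15,"ty": -0.451,"tz": 0.0,"turn": -69},{"tx": -0.15,"ty": -0.451,"tz": 0.0,"turn": -69},{"tx": -0.15,"ty": -0.451,"tz": 0.0,"turn": -69},{"tx": -0.15,"ty": -0.451,"tz": 0.0,"turn": -69},{"tx": -0.15,"ty": -0.451,"tz": 0.0,"turn": -69},{"tx": -0.15,"ty": -0.451,"tz": 0.07,"turn": -69},{"tx": -0.15,"ty": -0.451,"tz": 0.07,"turn": -69},{"tx": -0.15,"ty": -0.451,"tz": 0.07,"turn": -69},{"tx": -0.15,"ty": -0.451,"tz": 0.07,"turn": -69},{"tx": -0.15,"ty": -0.451,"tz": 0.07,"turn": -69},{"tx": -0.15,"ty": -0.451,"tz": 0.07,"turn": -69}]' --gripper 0.4

```text
time_s: 1.43
eef_pos: [0.5505, -0.286, 0.1629]
eef_rot: [0.001, 0.999, -0.044, 0.001]
wrist_force: [0.2, -0.9, -0.4]
opening: 0.401
```

```bash
python3 -c "
from h import *
o,M=tool(); print(o['time_s'],o['eef_pos'],o['opening'],o['q'],M[:,0])
print(rel(pinp(265,.076),-5))
s=snap('1')
for n,(a,b,c,d) in dict(top=(130,290,230,430),side=(120,260,220,400)).items():
    cv2.imwrite(f'pics/{n}1.png',cv2.resize(s[n][0][a:b,c:d,::-1],None,fx=3.6,fy=3.6,interpolation=cv2.INTER_CUBIC))
"
```

```text
1.4333 [ 0.55050781 -0.28601851  0.1629487 ] 0.40136284387924803 [-6.69983158e-01  3.43392572e-01  1.54992977e+00 -4.63648436e-04
  1.24604452e+00 -5.81064900e-01] [ 0.99606127 -0.08865287  0.00161908]
(array([-0.0001, -0.0027,  0.0869]), np.float64(-0.08611903032470991))
```

View pics/top1.png

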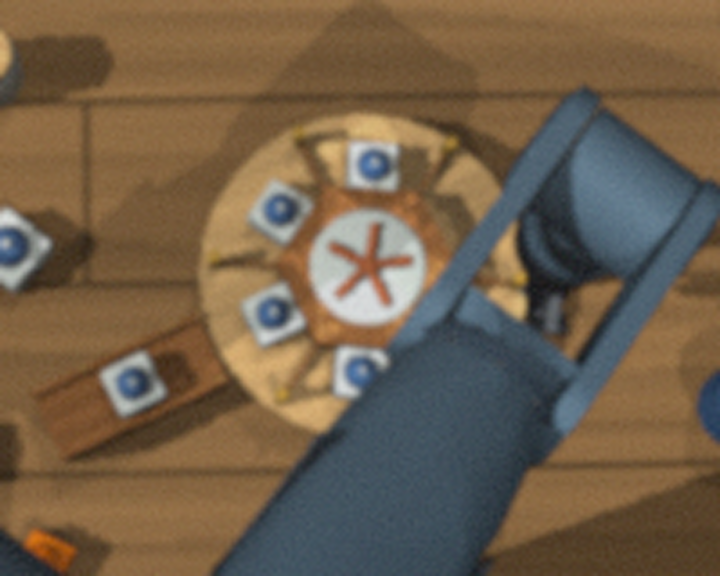

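View pics/side1.png

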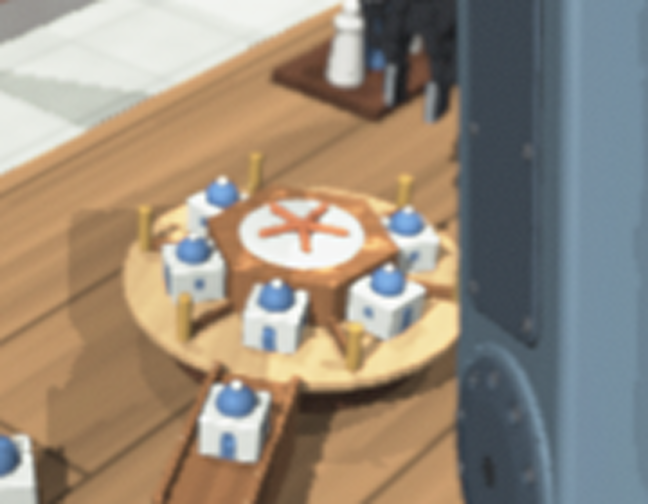

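Fingers hover above the pin; in the side view they are at (395,90) and (435,95), with the pin itself hidden by the arm. Descending around it.

>>> move_arm --increments '[{"ty": -0.003,"tz": 0.02},{"ty": -0.003,"tz": 0.04},{"ty": -0.003,"tz": 0.055},{"ty": -0.003,"tz": 0.07},{"ty": -0.003,"tz": 0.08},{"ty": -0.003,"tz": 0.085},{"ty": -0.003,"tz": 0.085},{"ty": -0.003,"tz": 0.085}]'

```text
validation failed for argument at $.in...
```

```bash
python3 -c "
from h import *
o,M=tool(); print(o['eef_pos'],o['wrist_force'])
for k in range(1,21):
    d,t=rel(pinp(265+3.5*k,.077),-5+2.6*k); print((d*1000).round(1),round(t,1))
"
```

```text
[ 0.5505922  -0.28636037  0.16345427] [-0.25910986  0.13236513 -0.51309212]
[ 7.8 -3.3 86.5] -2.7
[15.8 -4.1 86.5] -5.3
[23.8 -5.3 86.5] -7.9
[31.6 -7.  86.5] -10.5
[39.4 -9.2 86.5] -13.1
[ 47.  -11.9  86.6] -15.7
[ 54.4 -15.1  86.6] -18.3
[ 61.7 -18.6  86.6] -20.9
[ 68.6 -22.7  86.6] -23.5
[ 75.4 -27.1  86.6] -26.1
[ 81.8 -31.9  86.6] -28.7
[ 88.  -37.1  86.6] -31.3
[ 93.8 -42.7  86.6] -33.9
[ 99.2 -48.7  86.6] -36.5
[104.3 -54.9  86.6] -39.1
[109.  -61.5  86.6] -41.7
[113.3 -68.3  86.6] -44.3
[117.2 -75.4  86.6] -46.9
[120.6 -82.7  86.6] -49.5
[123.6 -90.2  86.6] -52.1
```

All four keys seem to be required.

>>> move_arm --increments '[{"tx": 0,"ty": -0.003,"tz": 0.02,"turn": 0},{"tx": 0,"ty": -0.003,"tz": 0.04,"turn": 0},{"tx": 0,"ty": -0.003,"tz": 0.055,"turn": 0},{"tx": 0,"ty": -0.003,"tz": 0.07,"turn": 0},{"tx": 0,"ty": -0.003,"tz": 0.08,"turn": 0},{"tx": 0,"ty": -0.003,"tz": 0.085,"turn": 0},{"tx": 0,"ty": -0.003,"tz": 0.085,"turn": 0},{"tx": 0,"ty": -0.003,"tz": 0.085,"turn": 0}]'

```text
time_s: 2.2
eef_pos: [0.5511, -0.2822, 0.0772]
eef_rot: [0.0, 0.999, -0.044, 0.0]
wrist_force: [1.2, 0.1, 0.5]
opening: 0.401
```

```bash
python3 -c "
from h import *
o,M=tool(); print(o['eef_pos'],o['wrist_force'])
for k in range(1,21):
    d,t=rel(pinp(265+3.5*k,.077),-5+2.6*k); print((d*1000).round(1),round(t,1))
"
```

```text
[ 0.55106982 -0.28216881  0.07721322] [1.18031422 0.11722449 0.50537868]
[7.9 1.1 0.2] -2.7
[15.9  0.3  0.2] -5.3
[23.9 -0.9  0.2] -7.9
[31.8 -2.6  0.2] -10.5
[39.5 -4.8  0.2] -13.1
[47.1 -7.5  0.3] -15.7
[ 54.6 -10.6   0.3] -18.3
[ 61.8 -14.2   0.3] -20.9
[ 68.8 -18.2   0.3] -23.5
[ 75.5 -22.6   0.3] -26.1
[ 82.  -27.4   0.3] -28.7
[ 88.1 -32.7   0.3] -31.3
[ 93.9 -38.2   0.3] -33.9
[ 99.4 -44.2   0.3] -36.5
[104.5 -50.4   0.3] -39.1
[109.2 -57.    0.3] -41.7
[113.5 -63.8   0.3] -44.3
[117.4 -70.9   0.3] -46.9
[120.8 -78.1   0.3] -49.5
[123.8 -85.6   0.3] -52.1
```

>>> move_arm --increments '[{"tx": 0.008,"ty": 0.001,"tz": 0,"turn": -2.6},{"tx": 0.016,"ty": 0,"tz": 0,"turn": -5.2},{"tx": 0.024,"ty": -0.001,"tz": 0,"turn": -7.8},{"tx": 0.032,"ty": -0.003,"tz": 0,"turn": -10.4},{"tx": 0.039,"ty": -0.005,"tz": 0,"turn": -13},{"tx": 0.047,"ty": -0.007,"tz": 0,"turn": -15.6},{"tx": 0.054,"ty": -0.011,"tz": 0,"turn": -18.2},{"tx": 0.062,"ty": -0.014,"tz": 0,"turn": -20.8},{"tx": 0.069,"ty": -0.018,"tz": 0,"turn": -23.4},{"tx": 0.075,"ty": -0.023,"tz": 0,"turn": -26},{"tx": 0.082,"ty": -0.027,"tz": 0,"turn": -28.6},{"tx": 0.088,"ty": -0.033,"tz": 0,"turn": -31.2},{"tx": 0.094,"ty": -0.038,"tz": 0,"turn": -33.8},{"tx": 0.099,"ty": -0.044,"tz": 0,"turn": -36.4},{"tx": 0.104,"ty": -0.05,"tz": 0,"turn": -39},{"tx": 0.109,"ty": -0.057,"tz": 0,"turn": -41.6},{"tx": 0.113,"ty": -0.064,"tz": 0,"turn": -44.2},{"tx": 0.117,"ty": -0.071,"tz": 0,"turn": -46.8},{"tx": 0.121,"ty": -0.078,"tz": 0,"turn": -49.4},{"tx": 0.124,"ty": -0.086,"tz": 0,"turn": -52}]'

```text
time_s: 3.87
eef_pos: [0.6826, -0.2076, 0.078]
eef_rot: [0.001, 0.917, 0.4, 0.0]
wrist_force: [-1.4, -2.5, -0.2]
opening: 0.398
```

```bash
python3 -c "
from h import *
o,M=tool(); print(o['eef_pos'],o['wrist_force'],np.degrees(np.arctan2(*(o['eef_pos'][:2]-C)[::-1]))%360, np.linalg.norm(o['eef_pos'][:2]-C),np.degrees(o['q']).round(1))
s=snap('2')
for n,(a,b,c,d) in dict(top=(130,290,230,430),side=(120,260,220,400)).items():
    cv2.imwrite(f'pics/{n}2.png',cv2.resize(s[n][0][a:b,c:d,::-1],None,fx=3.6,fy=3.6,interpolation=cv2.INTER_CUBIC))
for k in range(1,21):
    d,t=rel(pinp(333+3.5*k,.077),47+2.6*k); print((d*1000).round(1),round(t,1))
"
```

```text
[ 0.6825865  -0.20762747  0.07800429] [-1.36707317 -2.52970226 -0.19018564] 335.18143359589266 0.13252643915532678 [-26.4  36.   75.9  -0.1  68.  -73.5]
[ 1.5 -1.   1. ] -2.5
[ 9.  -3.9  1. ] -5.1
[16.3 -7.3  1. ] -7.7
[ 23.4 -11.1   0.9] -10.3
[ 30.3 -15.3   0.9] -12.9
[ 36.9 -20.    0.9] -15.5
[ 43.2 -25.    0.9] -18.1
[ 49.1 -30.4   0.9] -20.7
[ 54.8 -36.2   0.9] -23.3
[ 60.1 -42.3   0.9] -25.9
[ 64.9 -48.7   0.9] -28.5
[ 69.4 -55.4   0.9] -31.1
[ 73.5 -62.4   0.8] -33.7
[ 77.1 -69.5   0.8] -36.3
[ 80.3 -76.9   0.8] -38.9
[ 83.1 -84.5   0.8] -41.5
[ 85.3 -92.3   0.8] -44.1
[  87.1 -100.1    0.8] -46.7
[  88.4 -108.1    0.7] -49.3
[  89.2 -116.1    0.7] -51.9
```

View pics/side2.png

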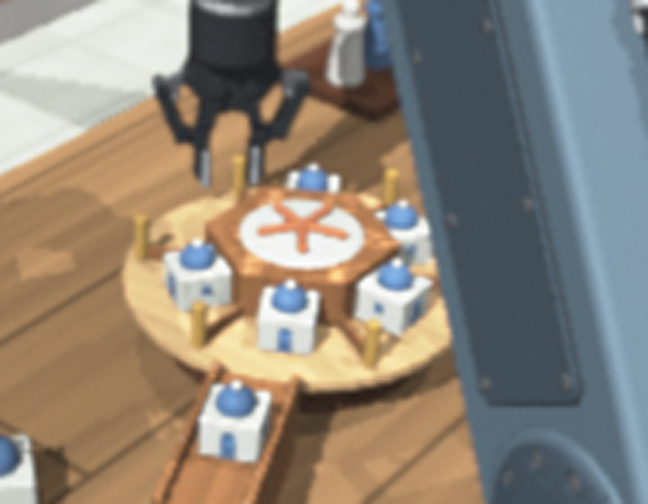

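View pics/top2.png

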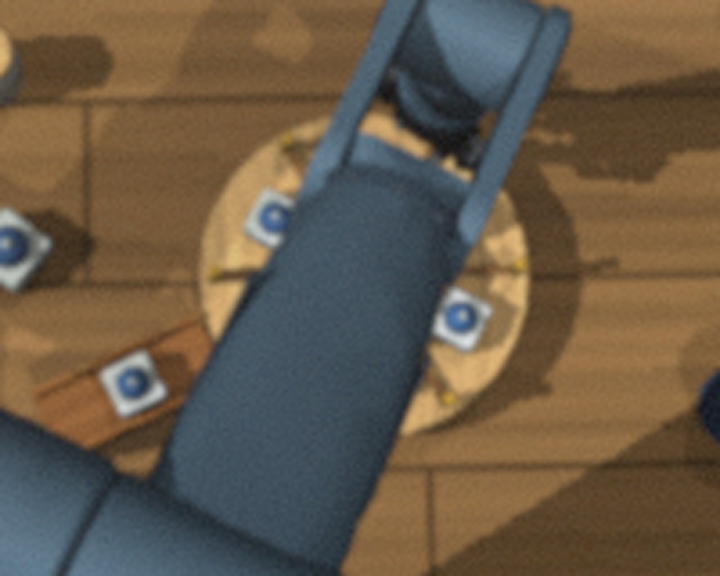

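>>> move_arm --increments '[{"tx": 0.008,"ty": -0.003,"tz": 0,"turn": -2.6},{"tx": 0.015,"ty": -0.006,"tz": 0,"turn": -5.2},{"tx": 0.022,"ty": -0.01,"tz": 0,"turn": -7.8},{"tx": 0.029,"ty": -0.014,"tz": 0,"turn": -10.4},{"tx": 0.036,"ty": -0.019,"tz": 0,"turn": -13},{"tx": 0.042,"ty": -0.024,"tz": 0,"turn": -15.6},{"tx": 0.048,"ty": -0.03,"tz": 0,"turn": -18.2},{"tx": 0.054,"ty": -0.036,"tz": 0,"turn": -20.8},{"tx": 0.059,"ty": -0.042,"tz": 0,"turn": -23.4},{"tx": 0.064,"ty": -0.048,"tz": 0,"turn": -26},{"tx": 0.069,"ty": -0.055,"tz": 0,"turn": -28.6},{"tx": 0.073,"ty": -0.062,"tz": 0,"turn": -31.2},{"tx": 0.077,"ty": -0.069,"tz": 0,"turn": -33.8},{"tx": 0.08,"ty": -0.077,"tz": 0,"turn": -36.4},{"tx": 0.083,"ty": -0.084,"tz": 0,"turn": -39},{"tx": 0.085,"ty": -0.092,"tz": 0,"turn": -41.6},{"tx": 0.087,"ty": -0.1,"tz": 0,"turn": -44.2},{"tx": 0.088,"ty": -0.108,"tz": 0,"turn": -46.8},{"tx": 0.089,"ty": -0.116,"tz": 0,"turn": -49.4},{"tx": 0.089,"ty": -0.116,"tz": 0,"turn": -52}]'

```text
time_s: 5.63
eef_pos: [0.6575, -0.0622, 0.0773]
eef_rot: [0.0, 0.649, 0.761, 0.0]
wrist_force: [-0.9, -2.9, -0.6]
opening: 0.401
```

```bash
python3 -c "
from h import *
o,M=tool(); print(o['eef_pos'],o['wrist_force'],np.degrees(np.arctan2(*(o['eef_pos'][:2]-C)[::-1]))%360, np.linalg.norm(o['eef_pos'][:2]-C),np.degrees(o['q']).round(1))
s=snap('3')
for n,(a,b,c,d) in dict(top=(130,290,230,430),side=(120,260,220,400)).items():
    cv2.imwrite(f'pics/{n}3.png',cv2.resize(s[n][0][a:b,c:d,::-1],None,fx=3.6,fy=3.6,interpolation=cv2.INTER_CUBIC))
for k in range(1,21):
    d,t=rel(pinp(40+3.*k,.077),99+2.5*k); print((d*1000).round(1),round(t,1))
"
```

```text
[ 0.65754757 -0.0622194   0.0773364 ] [-0.86248032 -2.90406502 -0.56054909] 43.30759028248479 0.13089177204502483 [ -15.7   30.2   85.    -0.    64.8 -114.7]
[1.  0.8 0.3] -2.6
[ 6.6 -3.2  0.3] -5.1
[12.  -7.5  0.3] -7.6
[ 17.1 -12.1   0.3] -10.1
[ 22.1 -16.9   0.2] -12.6
[ 26.7 -22.    0.2] -15.1
[ 31.1 -27.4   0.2] -17.6
[ 35.2 -32.9   0.2] -20.1
[ 39.  -38.7   0.2] -22.6
[ 42.5 -44.7   0.2] -25.1
[ 45.7 -50.8   0.2] -27.6
[ 48.6 -57.1   0.2] -30.1
[ 51.1 -63.5   0.2] -32.6
[ 53.3 -70.1   0.1] -35.1
[ 55.1 -76.7   0.1] -37.6
[ 56.6 -83.5   0.1] -40.1
[ 57.7 -90.3   0.1] -42.6
[ 58.5 -97.2   0.1] -45.1
[ 5.890e+01 -1.041e+02  1.000e-01] -47.6
[ 5.90e+01 -1.11e+02  1.00e-01] -50.1
```

>>> move_arm --increments '[{"tx": 0.007,"ty": -0.003,"tz": 0,"turn": -2.5},{"tx": 0.012,"ty": -0.007,"tz": 0,"turn": -5},{"tx": 0.017,"ty": -0.012,"tz": 0,"turn": -7.5},{"tx": 0.022,"ty": -0.017,"tz": 0,"turn": -10},{"tx": 0.027,"ty": -0.022,"tz": 0,"turn": -12.5},{"tx": 0.031,"ty": -0.027,"tz": 0,"turn": -15},{"tx": 0.035,"ty": -0.033,"tz": 0,"turn": -17.5},{"tx": 0.039,"ty": -0.039,"tz": 0,"turn": -20},{"tx": 0.042,"ty": -0.045,"tz": 0,"turn": -22.5},{"tx": 0.046,"ty": -0.051,"tz": 0,"turn": -25},{"tx": 0.049,"ty": -0.057,"tz": 0,"turn": -27.5},{"tx": 0.051,"ty": -0.063,"tz": 0,"turn": -30},{"tx": 0.053,"ty": -0.07,"tz": 0,"turn": -32.5},{"tx": 0.055,"ty": -0.077,"tz": 0,"turn": -35},{"tx": 0.056,"ty": -0.083,"tz": 0,"turn": -37},{"tx": 0.057,"ty": -0.087,"tz": 0,"turn": -39},{"tx": 0.058,"ty": -0.09,"tz": 0,"turn": -40},{"tx": 0.058,"ty": -0.094,"tz": 0,"turn": -40},{"tx": 0.058,"ty": -0.094,"tz": 0,"turn": -40},{"tx": 0.058,"ty": -0.094,"tz": 0,"turn": -40}]'

```text
time_s: 7.4
eef_pos: [0.5566, -0.0204, 0.077]
eef_rot: [0.001, 0.351, 0.936, -0.0]
wrist_force: [2.6, -2.5, 1.2]
opening: 0.402
```

```bash
python3 -c "
from h import *
o,M=tool(); print(o['eef_pos'],o['wrist_force'],np.degrees(np.arctan2(*(o['eef_pos'][:2]-C)[::-1]))%360, np.linalg.norm(o['eef_pos'][:2]-C),np.degrees(o['q']).round(1))
s=snap('4')
for n,(a,b,c,d) in dict(top=(130,290,230,430),side=(120,260,220,400)).items():
    cv2.imwrite(f'pics/{n}4.png',cv2.resize(s[n][0][a:b,c:d,::-1],None,fx=3.6,fy=3.6,interpolation=cv2.INTER_CUBIC))
"
```

```text
[ 0.55660162 -0.02036134  0.07696199] [ 2.59062335 -2.5492395   1.17054195] 92.47867606535256 0.13176193583732135 [ -14.3   18.9  101.2   -0.    59.8 -153.2]
```

View pics/side4.png

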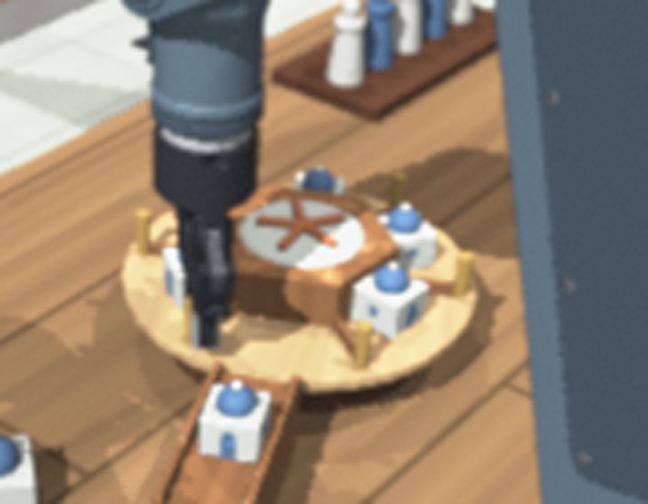

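View pics/top4.png

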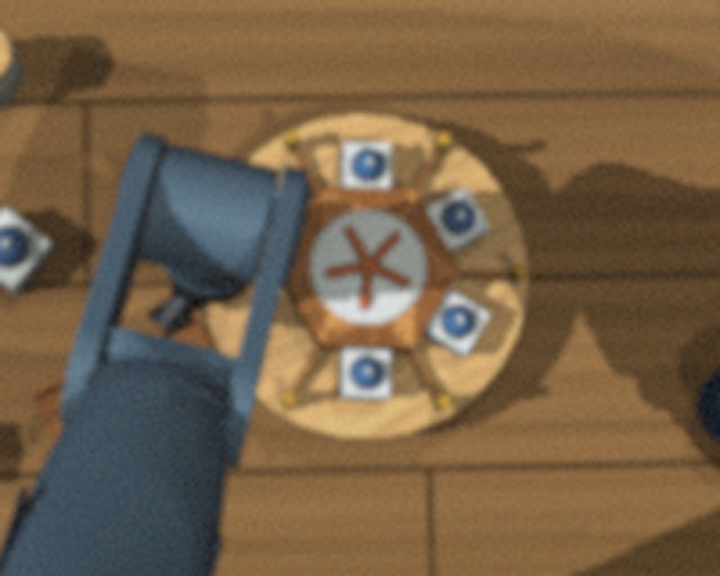

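The empty bay now faces the ledge, and the trailing finger still presses slightly on the pin (about 2.6 N). I'll back off 15 mm so the pin is free, then rise.

>>> move_arm --increments '[{"tx": -0.004,"ty": 0.004,"tz": 0,"turn": 0},{"tx": -0.009,"ty": 0.008,"tz": 0,"turn": 0},{"tx": -0.011,"ty": 0.01,"tz": 0,"turn": 0},{"tx": -0.011,"ty": 0.01,"tz": 0,"turn": 0},{"tx": -0.011,"ty": 0.01,"tz": 0,"turn": 0},{"tx": -0.011,"ty": 0.01,"tz": -0.02,"turn": 0},{"tx": -0.011,"ty": 0.01,"tz": -0.05,"turn": 0},{"tx": -0.011,"ty": 0.01,"tz": -0.09,"turn": 0},{"tx": -0.011,"ty": 0.01,"tz": -0.12,"turn": 0},{"tx": -0.011,"ty": 0.01,"tz": -0.12,"turn": 0}]'

```text
time_s: 8.33
eef_pos: [0.5744, -0.0199, 0.2036]
eef_rot: [0.005, 0.35, 0.937, 0.001]
wrist_force: [0.6, -0.5, 1.3]
opening: 0.398
```

```bash
python3 -c "
from h import *
o,M=tool(); print(o['time_s'],o['eef_pos'],o['wrist_force'],np.degrees(np.arctan2(M[1,0],M[0,0])))
"
```

```text
8.3333 [ 0.57435788 -0.01994838  0.20356994] [ 0.63445314 -0.48253457  1.31023554] 138.99969474850894
```

```bash
cat > fit.py <<'E'
from h import *
from scipy.optimize import least_squares, minimize
def chap_pts(x,y,yaw,z0):
    b=np.array([[sx*.021,sy*.021,z] for sx in(-1,1) for sy in(-1,1) for z in(0,.032)])
    th=np.linspace(0,2*np.pi,24)[:-1]; ph=np.linspace(0,np.pi/2,6)
    D=np.array([[.015*np.cos(t)*np.cos(p),.015*np.sin(t)*np.cos(p),.032+.018*np.sin(p)] for t in th for p in ph])
    c,s=np.cos(yaw),np.sin(yaw); Rz=np.array([[c,-s,0],[s,c,0],[0,0,1]])
    return b@Rz.T+[x,y,z0], D@Rz.T+[x,y,z0]
SS=8
def render(n,chaps,box):
    u0,v0,u1,v1=box; im=np.zeros(((v1-v0)*SS,(u1-u0)*SS),np.uint8)
    for c in chaps:
        for P in chap_pts(*c):
            uv=(proj(n,P)+.5-[u0,v0])*SS-.5
            hull=cv2.convexHull(uv.astype(np.float32))
            cv2.fillConvexPoly(im,np.round(hull*16).astype(np.int32),255,cv2.LINE_AA,4)
    im=cv2.GaussianBlur(im.astype(np.float32)/255,(0,0),.7*SS)
    return cv2.resize(im,(u1-u0,v1-v0),interpolation=cv2.INTER_AREA)
def feat(p):
    p=p.astype(np.float32)+1; r=p[...,2]/p[...,0]; return r
def coverage(p,box,lo=.55,hi=.95):
    u0,v0,u1,v1=box; return np.clip((feat(p[v0:v1,u0:u1])-lo)/(hi-lo),0,1)
def boxof(n,chaps,m=6):
    uv=np.vstack([proj(n,np.vstack(chap_pts(*c))) for c in chaps]); a=np.floor(uv.min(0)-m).astype(int);b=np.ceil(uv.max(0)+m).astype(int); return a[0],a[1],b[0],b[1]
def fit(imgs,model,p0,hubmask=None,scale=None):
    boxes={n:boxof(n,model(p0)) for n in imgs}; W={}
    for n,b in boxes.items():
        w=np.ones((b[3]-b[1],b[2]-b[0]),np.float32)
        r=render(n,model(p0),b); w=(cv2.dilate((r>.05).astype(np.uint8),np.ones((9,9)))>0).astype(np.float32)
        if hubmask is not None:
            a=np.arange(0,2*np.pi,.1); hp=np.vstack([np.c_[hubmask[0]+.066*np.cos(a),hubmask[1]+.066*np.sin(a),np.full(len(a),z)] for z in(.06,.112)])
            h=cv2.convexHull(np.round(proj(n,hp)-[b[0],b[1]]).astype(np.int32)); cv2.fillConvexPoly(w,h,0)
        W[n]=w
    def cost(p): return sum((W[n]*(render(n,model(p),b)-coverage(imgs[n],b))**2).sum() for n,b in boxes.items())
    s=minimize(cost,p0,method="Nelder-Mead",options=dict(initial_simplex=np.vstack([p0]+[np.array(p0)+d for d in np.diag(scale)]),xatol=1e-5,fatol=1e-4,maxiter=300))
    return s.x,s.fun,cost(p0)
E
python3 - <<'E'
from fit import *
I={n:np.load(f"{n}0.npz")["p"] for n in("top","side")}
print([np.round(feat(I["top"])[v,u],2) for u,v in[(267,237),(262,242),(250,245),(290,210),(275,240)]])
def five(p): # empty bay at yaw+... azimuth 115-180=-65
    out=[]
    for k in range(6):
        az=p[2]+k*np.pi/3
        if k==3: continue
        out.append((p[0]+.0905*np.cos(az),p[1]+.0905*np.sin(az),az,.060))
    return out
for names in(["top"],["side"],["top","side"]):
    im={n:I[n] for n in names}
    x,f,f0=fit(im,five,[C[0],C[1],np.radians(115)],C,[.003,.003,.02]); print(names,"hub",x[:2].round(4),np.degrees(x[2]).round(2),f,f0)
    a=x[2]; 
    l,f,f0=fit(im,lambda p:[(p[0],p[1],p[2],.062)],[C[0]+.226*np.cos(a),C[1]+.226*np.sin(a),a],None,[.003,.003,.05])
    d=l[:2]-x[:2]; print("  loose",l[:2].round(4),np.degrees(l[2]).round(2),f,f0,"y",(d@[np.cos(a),np.sin(a)]).round(4),"x",(d@[np.sin(a),-np.cos(a)]).round(4))
E
```

```text
[np.float32(1.51), np.float32(0.94), np.float32(0.4), np.float32(0.52), np.float32(0.89)]
['top'] hub [ 0.565 -0.154] 114.86 16.180801391601562 59.95464
  loose [0.4684 0.0501] 116.02 8.78187370300293 19.408474 y 0.2258 x -0.0019
['side'] hub [ 0.564 -0.154] 114.78 77.30319213867188 85.60078
  loose [0.4668 0.0505] 114.59 6.464515209197998 22.482744 y 0.2264 x -0.0026Traceback (most recent call last):
  File "<stdin>", line 13, in <module>
  File "fit.py", line 35, in fit
    s=minimize(cost,p0,method="Nelder-Mead",options=dict(initial_simplex=np.vstack([p0]+[np.array(p0)+d for d in np.diag(scale)]),xatol=1e-5,fatol=1e-4,maxiter=300))
    res = _minimize_neldermead(fun, x0, args, callback, bounds=bounds,
                               **options)
    fxr = func(xr)
    fx = function(np.copy(x), *(wrapper_args + args))
  File "fit.py", line 34, in cost
    def cost(p): return sum((W[n]*(render(n,model(p),b)-coverage(imgs[n],b))**2).sum() for n,b in boxes.items())
                        ~~~^^^^^^^^^^^^^^^^^^^^^^^^^^^^^^^^^^^^^^^^^^^^^^^^^^^^^^^^^^^^^^^^^^^^^^^^^^^^^^^^^^^^^
  File "fit.py", line 34, in <genexpr>
    def cost(p): return sum((W[n]*(render(n,model(p),b)-coverage(imgs[n],b))**2).sum() for n,b in boxes.items())
                                   ~~~~~~^^^^^^^^^^^^^^
  File "fit.py", line 14, in render
    uv=(proj(n,P)+.5-[u0,v0])*SS-.5
        ~~~~^^^^^
  File "h.py", line 20, in proj
    K,k1,o,A=cal(n); p=(np.asarray(P,float).reshape(-1,3)-o)@A
             ~~~^^^
  File "h.py", line 5, in cal
    c=viewer.get_calibration(n); q=c["attitude"]; return c["intrinsics"],c["k1"],c["origin"],R.from_quat([q[1],q[2],q[3],q[0]]).as_matrix()
ValueError: time passes only in moves, steps and waits
```

```bash
sed -i 's/^def cal(n):/import functools\n@functools.lru_cache(None)\ndef cal(n):/' h.py; sed -i 's/^C=np.*/C=np.array([.5635,-.153])/' h.py
cat >> h.py <<'E'
A=np.radians(114.9); OUT=np.array([np.cos(A),np.sin(A)]); LAT=np.array([np.sin(A),-np.cos(A)])
def disp(): 
    o,M=tool(); d=o["eef_pos"][:2]-C; return dict(t=round(o["time_s"],2),lat=round(d@LAT,4),out=round(d@OUT,4),z=round(o["eef_pos"][2],4),yaw=np.degrees(np.arctan2(M[1,0],M[0,0])).round(2),fout=round(o["wrist_force"][:2]@OUT,2),f=o["wrist_force"].round(2))
def dpos(lat,out,z): return np.r_[C+lat*LAT+out*OUT,z]
E
python3 -c "
from h import *
print(disp()); print(rel(dpos(-.001,.278,.2),24.9))"
```

```text
{'t': 8.33, 'lat': np.float64(0.0659), 'out': np.float64(0.1161), 'z': np.float64(0.2036), 'yaw': np.float64(139.0), 'fout': np.float64(-0.7), 'f': array([ 0.63, -0.48,  1.31])}
(array([0.1751, 0.0051, 0.0019]), np.float64(114.09969474850894))
```

>>> move_arm --increments '[{"tx": 0.03,"ty": 0.001,"tz": 0,"turn": 7},{"tx": 0.06,"ty": 0.002,"tz": 0,"turn": 14},{"tx": 0.09,"ty": 0.003,"tz": 0,"turn": 21},{"tx": 0.12,"ty": 0.004,"tz": 0,"turn": 28},{"tx": 0.15,"ty": 0.005,"tz": 0,"turn": 35},{"tx": 0.175,"ty": 0.005,"tz": 0,"turn": 42},{"tx": 0.175,"ty": 0.005,"tz": 0,"turn": 49},{"tx": 0.175,"ty": 0.005,"tz": 0,"turn": 56},{"tx": 0.175,"ty": 0.005,"tz": 0,"turn": 63},{"tx": 0.175,"ty": 0.005,"tz": 0,"turn": 70},{"tx": 0.175,"ty": 0.005,"tz": 0,"turn": 77},{"tx": 0.175,"ty": 0.005,"tz": 0,"turn": 84},{"tx": 0.175,"ty": 0.005,"tz": 0,"turn": 91},{"tx": 0.175,"ty": 0.005,"tz": 0,"turn": 98},{"tx": 0.175,"ty": 0.005,"tz": 0,"turn": 105},{"tx": 0.175,"ty": 0.005,"tz": 0.02,"turn": 112},{"tx": 0.175,"ty": 0.005,"tz": 0.05,"turn": 114.1},{"tx": 0.175,"ty": 0.005,"tz": 0.06,"turn": 114.1},{"tx": 0.175,"ty": 0.005,"tz": 0.06,"turn": 114.1},{"tx": 0.175,"ty": 0.005,"tz": 0.06,"turn": 114.1}]' --gripper 0

```text
time_s: 10.0
eef_pos: [0.4414, 0.0993, 0.1361]
eef_rot: [-0.0, 0.976, 0.216, -0.001]
wrist_force: [0.5, 0.3, 0.8]
opening: -0.003
```

```bash
python3 -c "
from fit import *
print(disp()); print(rel(dpos(-.001,.278,.07),24.9), np.degrees(get_obs()['q']).round(1))
s=snap('5')
for n,(a,b,c,d) in dict(top=(150,290,220,400),side=(130,280,200,380)).items():
    cv2.imwrite(f'pics/{n}5.png',cv2.resize(s[n][0][a:b,c:d,::-1],None,fx=4,fy=4,interpolation=cv2.INTER_CUBIC))
"
```

```text
{'t': 10.0, 'lat': np.float64(-0.0045), 'out': np.float64(0.2802), 'z': np.float64(0.1361), 'yaw': np.float64(24.96), 'fout': np.float64(0.06), 'f': array([0.53, 0.32, 0.79])}
(array([0.0036, 0.0023, 0.066 ]), np.float64(0.06472682794750995)) [ -2.4   1.1 114.1   0.   64.9 -27.4]
```

View pics/top5.png

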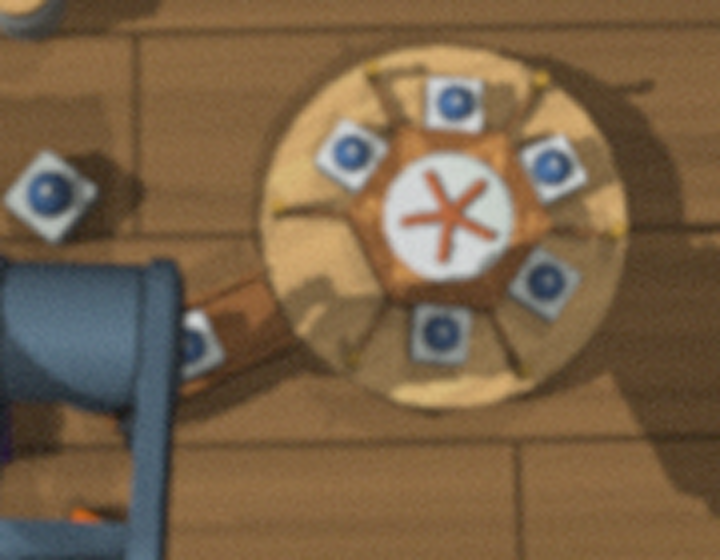

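View pics/side5.png

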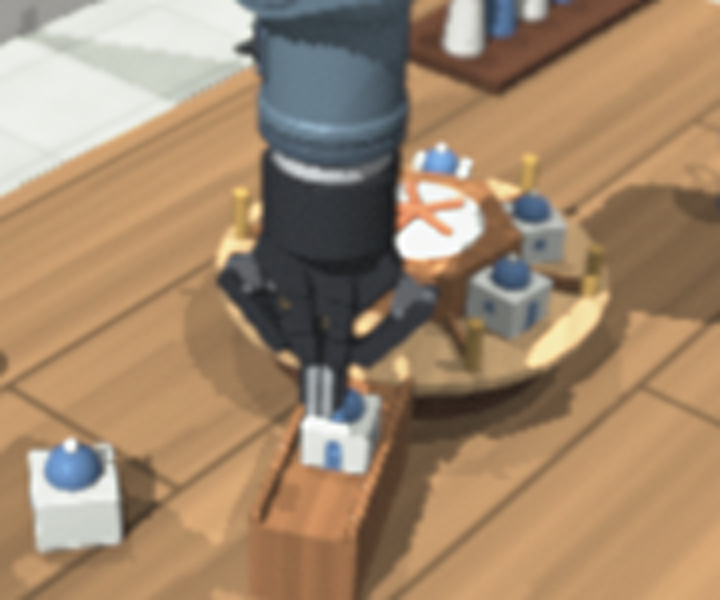

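The empty bay faces the ledge in the top view, at about (320,250) in the crop. Checking the stop angle by a fit.

Run:
```python
from fit import *
def five(p):
    return [(p[0]+.0905*np.cos(p[2]+k*np.pi/3),p[1]+.0905*np.sin(p[2]+k*np.pi/3),p[2]+k*np.pi/3,.060) for k in range(1,6)]
im={"top":np.load("top5.npz")["p"]}
x,f,f0=fit(im,five,[.565,-.154,np.radians(115)],C,[.003,.003,.02]); print(x[:2].round(4),np.degrees(x[2]).round(2),f,f0)
```

```text
[ 0.5652 -0.1538] 114.87 14.247692108154297 14.769787
```

>>> move_arm --increments '[{"tx": 0.003,"ty": 0,"tz": 0.02,"turn": 0},{"tx": 0.003,"ty": 0,"tz": 0.04,"turn": 0},{"tx": 0.003,"ty": 0,"tz": 0.055,"turn": 0},{"tx": 0.003,"ty": 0,"tz": 0.06,"turn": 0},{"tx": 0.003,"ty": 0,"tz": 0.063,"turn": 0},{"tx": 0.003,"ty": 0,"tz": 0.065,"turn": 0},{"tx": 0.003,"ty": 0,"tz": 0.065,"turn": 0},{"tx": 0.003,"ty": 0,"tz": 0.065,"turn": 0}]'

```text
time_s: 10.77
eef_pos: [0.4456, 0.1004, 0.0723]
eef_rot: [0.0, 0.977, 0.215, 0.001]
wrist_force: [0.3, 0.4, -0.3]
opening: 0.002
```

```bash
python3 -c "
from h import *
print(disp())
s=snap('6',('side',))
n='side';a,b,c,d=(170,300,220,360)
cv2.imwrite(f'pics/{n}6.png',cv2.resize(s[n][0][a:b,c:d,::-1],None,fx=4.5,fy=4.5,interpolation=cv2.INTER_CUBIC))
"
```

```text
{'t': 10.77, 'lat': np.float64(-0.0003), 'out': np.float64(0.2794), 'z': np.float64(0.0723), 'yaw': np.float64(24.88), 'fout': np.float64(0.24), 'f': array([ 0.34,  0.42, -0.32])}
```

View pics/side6.png

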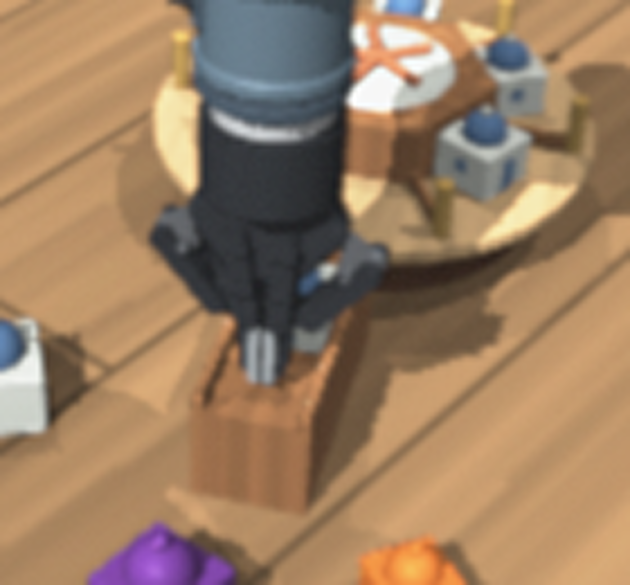

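>>> move_arm --increments '[{"tx": 0,"ty": 0.007,"tz": 0,"turn": 0},{"tx": 0,"ty": 0.013,"tz": 0,"turn": 0},{"tx": 0,"ty": 0.018,"tz": 0,"turn": 0},{"tx": 0,"ty": 0.023,"tz": 0,"turn": 0},{"tx": 0,"ty": 0.028,"tz": 0,"turn": 0},{"tx": 0,"ty": 0.033,"tz": 0,"turn": 0},{"tx": 0,"ty": 0.038,"tz": 0,"turn": 0},{"tx": 0,"ty": 0.043,"tz": 0,"turn": 0},{"tx": 0,"ty": 0.048,"tz": 0,"turn": 0},{"tx": 0,"ty": 0.053,"tz": 0,"turn": 0},{"tx": 0,"ty": 0.058,"tz": 0,"turn": 0},{"tx": 0,"ty": 0.063,"tz": 0,"turn": 0},{"tx": 0,"ty": 0.068,"tz": 0,"turn": 0},{"tx": 0,"ty": 0.073,"tz": 0,"turn": 0},{"tx": 0,"ty": 0.078,"tz": 0,"turn": 0},{"tx": 0,"ty": 0.083,"tz": 0,"turn": 0},{"tx": 0,"ty": 0.088,"tz": 0,"turn": 0},{"tx": 0,"ty": 0.093,"tz": 0,"turn": 0},{"tx": 0,"ty": 0.098,"tz": 0,"turn": 0},{"tx": 0,"ty": 0.1,"tz": 0,"turn": 0}]'

```text
time_s: 12.48
eef_pos: [0.4872, 0.009, 0.0714]
eef_rot: [0.0, 0.977, 0.215, 0.0]
wrist_force: [-0.5, 0.7, 1.3]
opening: -0.003
```

```bash
python3 -c "
from h import *
print(disp())
s=snap('7')
for n,(a,b,c,d) in dict(top=(150,290,220,400),side=(160,280,200,360)).items():
    cv2.imwrite(f'pics/{n}7.png',cv2.resize(s[n][0][a:b,c:d,::-1],None,fx=4,fy=4,interpolation=cv2.INTER_CUBIC))
"
```

```text
{'t': 12.48, 'lat': np.float64(-0.001), 'out': np.float64(0.179), 'z': np.float64(0.0714), 'yaw': np.float64(24.85), 'fout': np.float64(0.89), 'f': array([-0.53,  0.74,  1.3 ])}
```

View pics/top7.png

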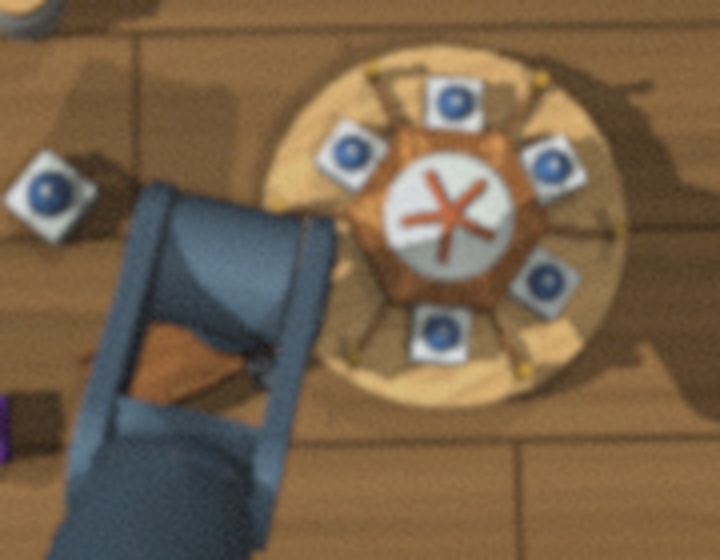

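View pics/side7.png

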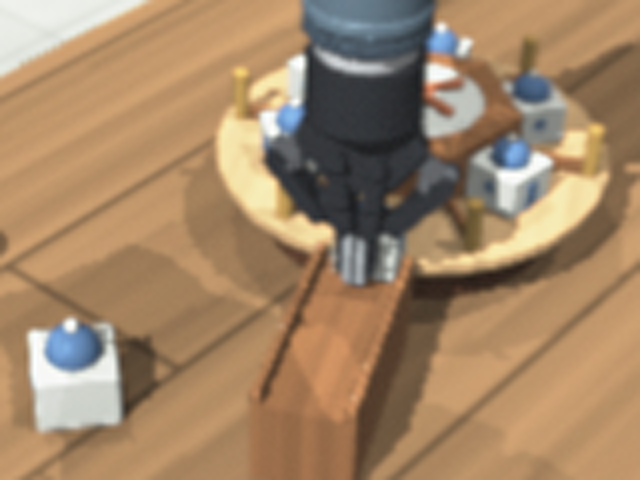

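>>> move_arm --increments '[{"tx": 0,"ty": 0.004,"tz": 0,"turn": 0},{"tx": 0,"ty": 0.008,"tz": 0,"turn": 0},{"tx": 0,"ty": 0.012,"tz": 0,"turn": 0},{"tx": 0,"ty": 0.016,"tz": 0,"turn": 0},{"tx": 0,"ty": 0.02,"tz": 0,"turn": 0},{"tx": 0,"ty": 0.024,"tz": 0,"turn": 0},{"tx": 0,"ty": 0.028,"tz": 0,"turn": 0},{"tx": 0,"ty": 0.032,"tz": 0,"turn": 0},{"tx": 0,"ty": 0.036,"tz": 0,"turn": 0},{"tx": 0,"ty": 0.04,"tz": 0,"turn": 0},{"tx": 0,"ty": 0.043,"tz": 0,"turn": 0},{"tx": 0,"ty": 0.046,"tz": 0,"turn": 0},{"tx": 0,"ty": 0.046,"tz": 0,"turn": 0}]'

```text
time_s: 13.67
eef_pos: [0.5066, -0.0327, 0.0714]
eef_rot: [0.0, 0.977, 0.215, 0.0]
wrist_force: [0.1, -0.0, -0.7]
opening: 0.001
```

```bash
python3 -c "
from h import *
print(disp())
s=snap('8')
for n,(a,b,c,d) in dict(top=(150,290,220,400),side=(160,280,200,360)).items():
    cv2.imwrite(f'pics/{n}8.png',cv2.resize(s[n][0][a:b,c:d,::-1],None,fx=4,fy=4,interpolation=cv2.INTER_CUBIC))
"
```

```text
{'t': 13.67, 'lat': np.float64(-0.001), 'out': np.float64(0.1331), 'z': np.float64(0.0714), 'yaw': np.float64(24.86), 'fout': np.float64(-0.06), 'f': array([ 0.07, -0.03, -0.72])}
```

View pics/top8.png

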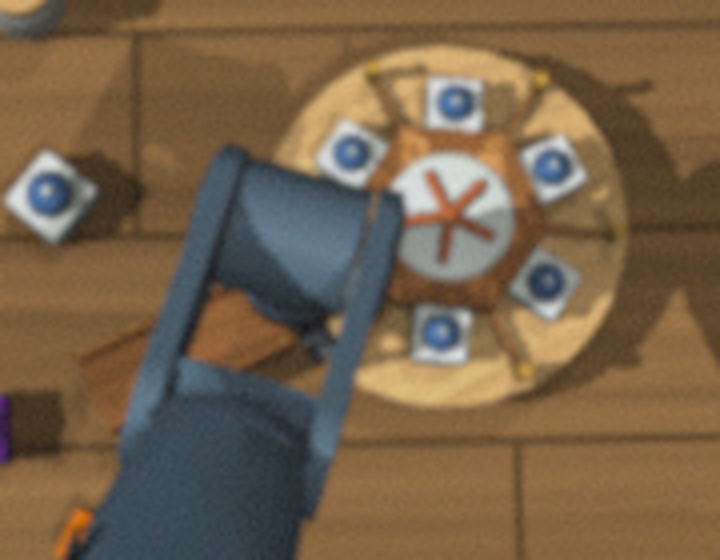

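View pics/side8.png

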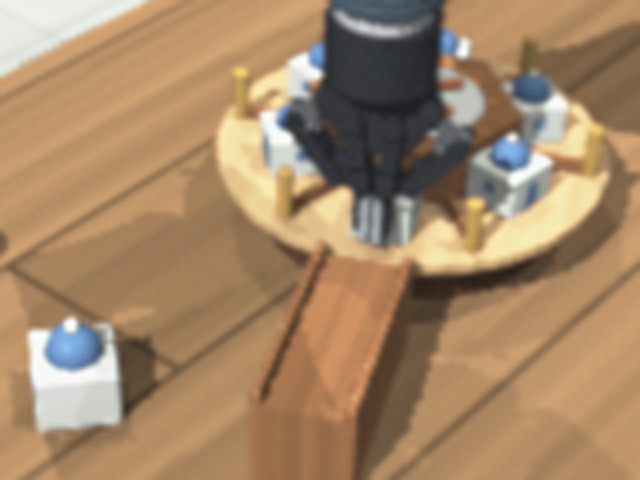

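>>> move_arm --increments '[{"tx": 0,"ty": 0.002,"tz": 0,"turn": 0},{"tx": 0,"ty": 0.004,"tz": 0,"turn": 0},{"tx": 0,"ty": 0.005,"tz": 0,"turn": 0},{"tx": 0,"ty": 0.006,"tz": 0,"turn": 0},{"tx": 0,"ty": 0.007,"tz": 0,"turn": 0},{"tx": 0,"ty": 0.008,"tz": 0,"turn": 0},{"tx": 0,"ty": 0.008,"tz": 0,"turn": 0}]'

```text
time_s: 14.35
eef_pos: [0.5096, -0.0395, 0.0713]
eef_rot: [0.0, 0.977, 0.215, 0.0]
wrist_force: [1.0, 0.4, 0.3]
opening: 0.002
```

```bash
python3 -c "
from h import *
print(disp())"
```

```text
{'t': 14.35, 'lat': np.float64(-0.0011), 'out': np.float64(0.1256), 'z': np.float64(0.0713), 'yaw': np.float64(24.87), 'fout': np.float64(0.01), 'f': array([0.95, 0.45, 0.27])}
```

>>> move_arm --increments '[{"tx": 0,"ty": 0.0005,"tz": 0,"turn": 0},{"tx": 0,"ty": 0.001,"tz": 0,"turn": 0},{"tx": 0,"ty": 0.001,"tz": 0,"turn": 0},{"tx": 0,"ty": 0.001,"tz": 0,"turn": 0}]'

```text
time_s: 14.68
eef_pos: [0.51, -0.0403, 0.0713]
eef_rot: [0.0, 0.977, 0.215, 0.0]
wrist_force: [0.7, -0.2, -0.1]
opening: 0.0
```

```bash
python3 -c "
from h import *
print(disp())"
```

```text
{'t': 14.68, 'lat': np.float64(-0.0011), 'out': np.float64(0.1248), 'z': np.float64(0.0713), 'yaw': np.float64(24.87), 'fout': np.float64(-0.51), 'f': array([ 0.73, -0.22, -0.11])}
```

>>> move_arm --increments '[{"tx": 0,"ty": 0.0005,"tz": 0,"turn": 0},{"tx": 0,"ty": 0.001,"tz": 0,"turn": 0},{"tx": 0,"ty": 0.001,"tz": 0,"turn": 0},{"tx": 0,"ty": 0.001,"tz": 0,"turn": 0}]'

```text
time_s: 15.02
eef_pos: [0.5104, -0.0412, 0.0713]
eef_rot: [0.0, 0.977, 0.215, 0.0]
wrist_force: [0.6, -0.4, 0.2]
opening: 0.002
```

```bash
python3 -c "
from h import *
print(disp())"
```

```text
{'t': 15.02, 'lat': np.float64(-0.0011), 'out': np.float64(0.1237), 'z': np.float64(0.0713), 'yaw': np.float64(24.87), 'fout': np.float64(-0.65), 'f': array([ 0.6 , -0.44,  0.17])}
```

>>> move_arm --increments '[{"tx": 0,"ty": 0.0005,"tz": 0,"turn": 0},{"tx": 0,"ty": 0.001,"tz": 0,"turn": 0},{"tx": 0,"ty": 0.001,"tz": 0,"turn": 0}]'

```text
time_s: 15.27
eef_pos: [0.5109, -0.0421, 0.0713]
eef_rot: [0.0, 0.977, 0.215, 0.0]
wrist_force: [0.7, 0.7, 1.2]
opening: -0.002
```

>>> move_arm --increments '[{"tx": 0,"ty": 0.0005,"tz": 0,"turn": 0},{"tx": 0,"ty": 0.001,"tz": 0,"turn": 0},{"tx": 0,"ty": 0.001,"tz": 0,"turn": 0}]'

```text
time_s: 15.52
eef_pos: [0.5113, -0.0431, 0.0713]
eef_rot: [0.0, 0.977, 0.215, 0.0]
wrist_force: [0.8, -0.4, 1.1]
opening: 0.001
```

```bash
python3 -c "
from h import *
print(disp())
s=snap('9')
for n,(a,b,c,d) in dict(top=(150,290,220,400),side=(160,260,230,360)).items():
    cv2.imwrite(f'pics/{n}9.png',cv2.resize(s[n][0][a:b,c:d,::-1],None,fx=4,fy=4,interpolation=cv2.INTER_CUBIC))
"
```

```text
{'t': 15.52, 'lat': np.float64(-0.0011), 'out': np.float64(0.1217), 'z': np.float64(0.0713), 'yaw': np.float64(24.87), 'fout': np.float64(-0.67), 'f': array([ 0.8 , -0.36,  1.09])}
```

View pics/side9.png

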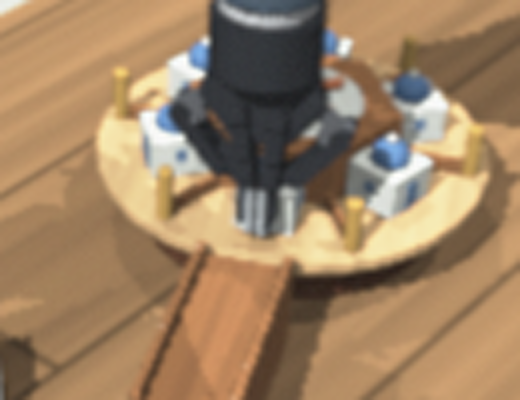

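>>> move_arm --increments '[{"tx": 0,"ty": 0.0005,"tz": 0,"turn": 0},{"tx": 0,"ty": 0.001,"tz": 0,"turn": 0},{"tx": 0,"ty": 0.001,"tz": 0,"turn": 0}]'

```text
time_s: 15.87
eef_pos: [0.5117, -0.044, 0.0713]
eef_rot: [0.0, 0.977, 0.215, -0.0]
wrist_force: [-0.5, 0.5, 0.2]
opening: -0.003
```

>>> move_arm --increments '[{"tx": 0,"ty": 0.0005,"tz": 0,"turn": 0},{"tx": 0,"ty": 0.001,"tz": 0,"turn": 0},{"tx": 0,"ty": 0.001,"tz": 0,"turn": 0}]'

```text
time_s: 16.12
eef_pos: [0.512, -0.0448, 0.0713]
eef_rot: [-0.0, 0.977, 0.215, -0.0]
wrist_force: [-0.4, 0.9, 1.5]
opening: -0.001
```

```bash
python3 -c "
from h import *
print(disp())"
```

```text
{'t': 16.12, 'lat': np.float64(-0.0011), 'out': np.float64(0.1198), 'z': np.float64(0.0713), 'yaw': np.float64(24.87), 'fout': np.float64(1.04), 'f': array([-0.44,  0.94,  1.47])}
```

>>> move_arm --increments '[{"tx": 0,"ty": 0.0005,"tz": 0,"turn": 0},{"tx": 0,"ty": 0.001,"tz": 0,"turn": 0},{"tx": 0,"ty": 0.001,"tz": 0,"turn": 0}]'

```text
time_s: 16.37
eef_pos: [0.512, -0.0448, 0.0713]
eef_rot: [-0.001, 0.977, 0.215, -0.0]
wrist_force: [-2.3, 5.2, 3.9]
opening: 0.005
```

>>> move_arm --increments '[{"tx": 0,"ty": 0.0005,"tz": 0,"turn": 0},{"tx": 0,"ty": 0.001,"tz": 0,"turn": 0},{"tx": 0,"ty": 0.001,"tz": 0,"turn": 0}]'

```text
time_s: 16.62
eef_pos: [0.512, -0.0448, 0.0713]
eef_rot: [-0.002, 0.977, 0.215, -0.001]
wrist_force: [-4.3, 8.8, 6.3]
opening: -0.001
```

```bash
python3 -c "
from h import *
print(disp())"
```

```text
{'t': 16.62, 'lat': np.float64(-0.0012), 'out': np.float64(0.1198), 'z': np.float64(0.0713), 'yaw': np.float64(24.88), 'fout': np.float64(9.76), 'f': array([-4.26,  8.78,  6.32])}
```

Firm stop against the hub: the measured position stopped changing while the force rose to 9.8 N. I'll back straight out, then lift clear.

>>> move_arm --increments '[{"tx": 0,"ty": -0.001,"tz": 0,"turn": 0},{"tx": 0,"ty": -0.002,"tz": 0,"turn": 0},{"tx": 0,"ty": -0.004,"tz": 0,"turn": 0},{"tx": 0,"ty": -0.008,"tz": 0,"turn": 0},{"tx": 0,"ty": -0.016,"tz": 0,"turn": 0},{"tx": 0,"ty": -0.03,"tz": 0,"turn": 0},{"tx": 0,"ty": -0.045,"tz": -0.01,"turn": 0},{"tx": 0,"ty": -0.06,"tz": -0.04,"turn": 0},{"tx": 0,"ty": -0.08,"tz": -0.08,"turn": 0},{"tx": 0,"ty": -0.1,"tz": -0.12,"turn": 0},{"tx": -0.03,"ty": -0.12,"tz": -0.15,"turn": 0},{"tx": -0.07,"ty": -0.13,"tz": -0.17,"turn": 0},{"tx": -0.11,"ty": -0.14,"tz": -0.18,"turn": 0},{"tx": -0.15,"ty": -0.15,"tz": -0.18,"turn": 0},{"tx": -0.15,"ty": -0.18,"tz": -0.18,"turn": 0},{"tx": -0.15,"ty": -0.18,"tz": -0.18,"turn": 0}]'

```text
time_s: 17.95
eef_pos: [0.2975, 0.0554, 0.251]
eef_rot: [-0.0, 0.977, 0.215, 0.001]
wrist_force: [0.2, -1.2, -0.0]
opening: -0.002
```

Run:
```python
from fit import *
print(disp())
s=snap('10')
for n,(a,b,c,d) in dict(top=(150,280,260,400),side=(150,260,230,370)).items():
    cv2.imwrite(f'pics/{n}10.png',cv2.resize(s[n][0][a:b,c:d,::-1],None,fx=4.5,fy=4.5,interpolation=cv2.INTER_CUBIC))
cv2.imwrite("pics/topf10.png",s["top"][0][:,:,::-1])
I={n:s[n][0] for n in s}
def five(p): return [(p[0]+.0905*np.cos(p[2]+k*np.pi/3),p[1]+.0905*np.sin(p[2]+k*np.pi/3),p[2]+k*np.pi/3,.060) for k in range(1,6)]
for names in(["top"],["side"]):
    im={n:I[n] for n in names}
    x,f,f0=fit(im,five,[.565,-.154,np.radians(115)],C,[.003,.003,.02]); a=x[2]
    l,g,g0=fit(im,lambda p:[(p[0],p[1],p[2],.060)],[x[0]+.0905*np.cos(a),x[1]+.0905*np.sin(a),a],x[:2],[.003,.003,.05])
    d=l[:2]-x[:2]; print(names,x[:2].round(4),np.degrees(a).round(2),f,"loose out",(d@[np.cos(a),np.sin(a)]).round(4),"lat",(d@[np.sin(a),-np.cos(a)]).round(4),"yaw",np.degrees(l[2]-a).round(2),g,g0)
```

```text
{'t': 17.95, 'lat': np.float64(-0.1535), 'out': np.float64(0.3011), 'z': np.float64(0.251), 'yaw': np.float64(24.77), 'fout': np.float64(-1.16), 'f': array([ 0.21, -1.18, -0.05])}
['top'] [ 0.5652 -0.1542] 114.94 18.277589797973633 loose out 0.0912 lat -0.0027 yaw -1.68 2.111501932144165 10.337928
['side'] [ 0.5644 -0.1557] 114.91 220.5458221435547 loose out 0.0931 lat -0.0026 yaw -1.31 12.103469848632812 18.57844
```

View pics/top10.png

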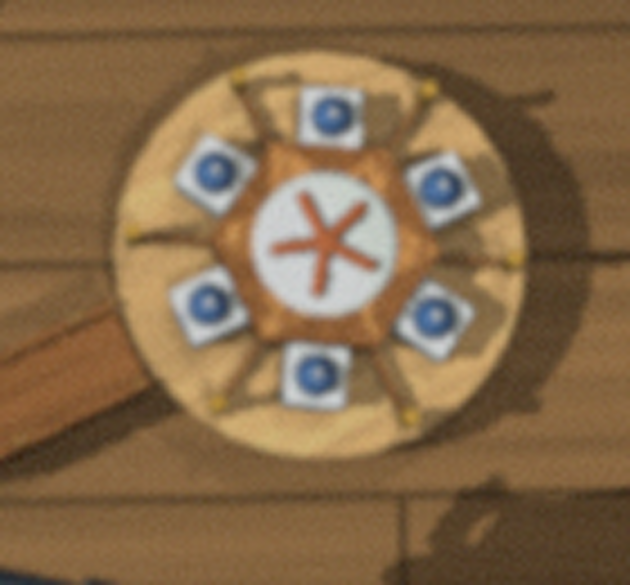

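View pics/side10.png

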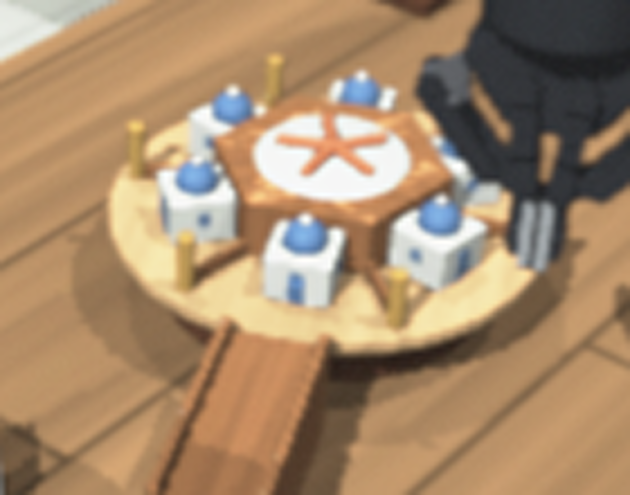

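View pics/topf10.png

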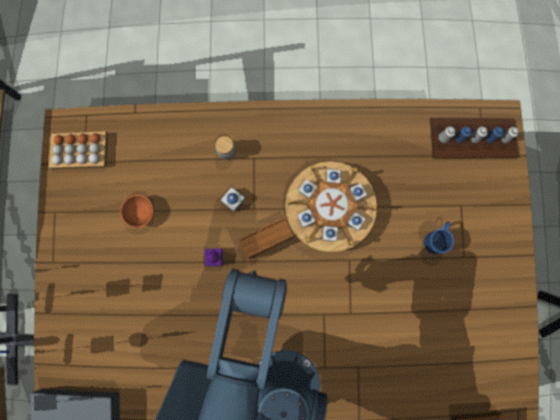

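Run:
```python
from fit import *
for n,c in(("top",(.5652,-.1542)),("side",(.564,-.154))):
    im={n:np.load(f"{n}10.npz")["p"]}; c=np.array(c)
    for k in range(6):
        if n=="side" and k in(3,4): continue
        a=np.radians(114.9)+k*np.pi/3
        l,g,g0=fit(im,lambda p:[(p[0],p[1],p[2],.060)],[c[0]+.0905*np.cos(a),c[1]+.0905*np.sin(a),a],c,[.003,.003,.05])
        d=l[:2]-c; print(n,k,"out",(d@[np.cos(a),np.sin(a)]*1000).round(1),"lat",(d@[np.sin(a),-np.cos(a)]*1000).round(1),"yaw",np.degrees(l[2]-a).round(2),round(g,2))
```

```text
top 0 out 91.2 lat -2.7 yaw -1.01 2.14
top 1 out 90.6 lat 0.5 yaw -0.85 3.58
top 2 out 91.7 lat -0.2 yaw 0.91 1.34
top 3 out 90.7 lat -0.3 yaw -2.08 3.78
top 4 out 90.1 lat -0.2 yaw 2.6 1.35
top 5 out 91.6 lat -0.0 yaw 0.48 1.24
side 0 out 91.4 lat -3.0 yaw -1.21 12.47
side 1 out 90.0 lat -1.2 yaw -2.01 70.16
side 2 out 108.5 lat -4.3 yaw 2.65 174.66
side 5 out 89.9 lat 3.0 yaw -2.21 52.07
```

```bash
python3 -c "
from h import *
cv2.imwrite('pics/sidef10.png',np.load('side10.npz')['p'][:,:,::-1])
a=np.load('side0.npz')['p'];b=np.load('side10.npz')['p']
for n in('side0','side10'):
    p=np.load(n+'.npz')['p']; hsv=cv2.cvtColor(p,cv2.COLOR_RGB2HSV)
    for nm,m in(('purple',(hsv[...,0]>125)&(hsv[...,0]<155)&(hsv[...,1]>100)),('orange',(hsv[...,0]>5)&(hsv[...,0]<14)&(hsv[...,1]>200)&(hsv[...,2]>190))):
        m=m.copy(); m[:280]=0; m[330:]=0; m[:,:220]=0;m[:,340:]=0; v,u=np.nonzero(m); print(n,nm,len(u),u.mean().round(2),v.mean().round(2))
"
```

```text
side0 purple 715 255.34 302.84
side0 orange 0 nan nan
side10 purple 718 255.39 302.93
side10 orange 0 nan nan<string>:8: RuntimeWarning: Mean of empty slice.
  ret = ret.dtype.type(ret / rcount)
```

View pics/sidef10.png

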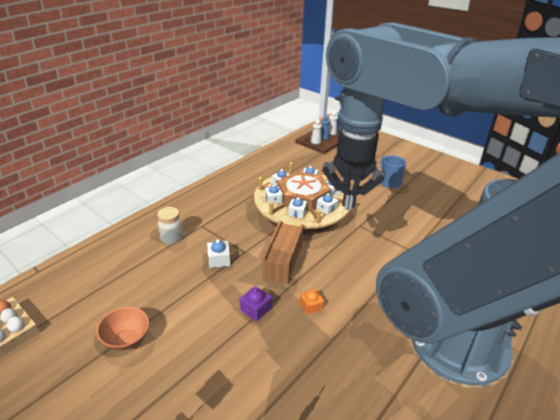

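The side view shows all six bays filled, with the loose chapel upright at (297,207). Purple (256,303), orange (312,300), the large white chapel (218,253), the jar, bowl and mug are all where they were, and the gripper is clear of everything. Handing in.

```bash
python3 -c "
from bench import workorder,get_obs
print(workorder.hand_in(), get_obs()['time_s'])"
```

```text
the job is handed in; nothing more can be done
the job is handed in; nothing more can be done
```

The chapel is in the empty bay, upright and pushed up against the hub, and the job is handed in after about 18 s of robot time.

**Carousel:** I turned it counter-clockwise through three click stops by a brass pin held loosely between the fingers. I then backed off so it rested on its own. The camera fit puts it at the stop facing the ledge, 114.9° against 114.9° measured for the ledge.

**Chapel:** I pushed it along the ledge into the bay with the closed fingers, without gripping or lifting it. It stopped firmly against the hub at 9.8 N, and I withdrew straight back.

**Last checks:**
- **Home position:** the chapel's centre is 91.2 mm from the axle by the top view. The five fixed chapels read 90.1 to 91.7 mm by the same fit.
- **Turn:** it reads about 1° off square, which is within the fit's noise of about 2°.
- **Sideways:** it sits about 2.7 mm off the bay's middle line, much the same offset as it had in the channel. I left that alone.
- **Other things:** the look-alikes, jar, bowl and mug look unmoved, and the gripper is clear of everything.
- **Checks that failed or disagreed:** the side-view fit of the fixed chapels was unreliable because the gripper was in that picture. The colour check on the orange look-alike found no pixels, so I judged that one by eye.

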